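# Dig the silver crank arm out of a crowded hook and seat it on the fitting axle

### The job

The silver crank arm hangs at the back of the crowded hook, behind a black and a red one: move the black and the red crank to the spare hook, then take the silver one and push it onto the axle of the blue stand, over the thick nose and back to the brass collar, so that it drops into the thin seat between nose and collar and stays hanging there. Drop nothing, and leave the other parts on the bench where they are.

Things in the scene. Friction and masses are not known exactly. Their poses are not given: they have to be found in the camera images.
- full_hook: The crowded hook: yellow post 16 mm square, 378 tall, fixed on a 170x100x12 mm foot. Origin: on the bench under the post's front face; x points from the hook into the post, z up. The hook, an 8 mm rod, centre line 235 mm up, runs level from x=0 to -135 mm, then rises 11 mm to its tip at x=-147. Starts with cranks at x about -34 (silver), -74 and -114 mm, each bore centre 12 mm below the rod's line.
- spare_hook: The spare hook, empty at first: yellow post 16 mm square, 378 tall, fixed on a 170x100x12 mm foot. Origin: on the bench under the post's front face; x points from the hook into the post, z up. The hook, an 8 mm rod, centre line 235 mm up, runs level from x=0 to -135 mm, then rises 11 mm to its tip at x=-147. A hung crank's bore centre is 12 mm below the rod's line.
- full_root (a point): Where the crowded hook's rod leaves its post, on the rod's centre line. The post rises 140 mm above it, so a gripper pointing straight down does not fit over the rearmost crank: lean it back from the post by about 30 degrees.
- axle_stand: Blue stand with a level axle along x, centre line 235 mm up. Post, foot, origin, axes as for the hooks (x into the post). From the post towards the robot: 16 mm shaft; brass collar, 48 mm diameter; seat, 16 mm diameter, 21 long; nose, 27 mm diameter, 17 long, plus a 7 mm cone ending at 18 mm diameter. The axle is fixed.
- axle_root (a point): Where the axle leaves the blue post, on its centre line. How far the axle reaches out differs each time and is not reported: the collar's seat-side face lies 40 to 62 mm in front of this point (free end 45 mm further out): feel for it. A seated crank's bore centre is 8 mm below the axle's line; on the nose only 2.5 mm.
- crank_silver: Silver bicycle crank arm, 193 mm long, about 0.25 kg. Origin: centre of the 32 mm bore; x along the bore, z up as it hangs; the arm (24 wide, 12 thick) runs 155 mm to -z, to a 30 mm pedal boss. The big boss round the bore is 50 mm across, 16 thick along x, with flat left and right sides 19 mm high. At the start the rearmost on the crowded hook.
- crank_black: Black bicycle crank arm, 193 mm long, about 0.25 kg. Origin: centre of the 32 mm bore; x along the bore, z up as it hangs; the arm (24 wide, 12 thick) runs 155 mm to -z, to a 30 mm pedal boss. The big boss round the bore is 50 mm across, 16 thick along x, with flat left and right sides 19 mm high. At the start in front of the silver one, either middle or foremost.
- crank_red: Red bicycle crank arm, 193 mm long, about 0.25 kg. Origin: centre of the 32 mm bore; x along the bore, z up as it hangs; the arm (24 wide, 12 thick) runs 155 mm to -z, to a 30 mm pedal boss. The big boss round the bore is 50 mm across, 16 thick along x, with flat left and right sides 19 mm high. At the start in front of the silver one, either middle or foremost.
- cassette: Bystander: sprocket cassette lying flat, 112 mm diameter, 42 mm high; origin under its centre.
- tin_red: Bystander: tin with a red band, 84 mm diameter, 100 mm high; origin under its centre.
- tin_blue: Bystander: tin with a blue band, 84 mm diameter, 100 mm high; origin under its centre.
- spanner: Bystander: spanner lying flat, 190 mm long, along its x axis; origin under its middle.
- pedal: Bystander: black platform pedal lying flat, 100 x 98 mm, 24 mm high; origin under its centre.
- grease_jar: Bystander: jar with a green cap, 72 mm diameter, 75 mm high; origin under its centre.
- chainring: Bystander: dark chainring lying flat, about 130 mm diameter, 6 mm thick; origin under its centre.

How it is judged:
On the way:
1. the black and the red crank hang on the spare hook, released and still, while the silver one still hangs on its first hook (x of crank_black in the frame of spare_hook between -0.137 and -0.012 m and y of crank_black in the frame of spare_hook between -0.012 and 0.012 m and z of crank_black in the frame of spare_hook between 0.218 and 0.229 m and angle between each of crank_black, crank_red, crank_silver's own z axis and vertical below 0.25 rad and x of crank_red in the frame of spare_hook between -0.137 and -0.012 m and y of crank_red in the frame of spare_hook between -0.012 and 0.012 m and z of crank_red in the frame of spare_hook between 0.218 and 0.229 m and linear speed of each of crank_black, crank_red below 0.04 m/s and contact force between each of crank_black, crank_red and the fingers below 0.05 N and x of crank_silver in the frame of full_hook between -0.137 and -0.012 m and y of crank_silver in the frame of full_hook between -0.012 and 0.012 m and z of crank_silver in the frame of full_hook between 0.218 and 0.229 m), for 0.2 s.
At the end, for the whole second after the job is handed in: Silver crank hangs in the axle seat (bore 5-13 mm below axle line, 42-77 mm from post, 10 mm sideways); black and red hang on the spare hook (bore 6-17 mm below rod line, 12-137 mm from post, 12 mm sideways); all within 0.25 rad of upright, released and still (x of crank_black in the frame of spare_hook between -0.137 and -0.012 m and y of crank_black in the frame of spare_hook between -0.012 and 0.012 m and z of crank_black in the frame of spare_hook between 0.218 and 0.229 m and angle between each of crank_black, crank_red, crank_silver's own z axis and vertical below 0.25 rad and x of crank_red in the frame of spare_hook between -0.137 and -0.012 m and y of crank_red in the frame of spare_hook between -0.012 and 0.012 m and z of crank_red in the frame of spare_hook between 0.218 and 0.229 m and linear speed of each of crank_black, crank_red, crank_silver below 0.04 m/s and contact force between each of crank_black, crank_red, crank_silver and the fingers below 0.05 N and x of crank_silver in the frame of axle_stand between -0.077 and -0.042 m and y of crank_silver in the frame of axle_stand between -0.01 and 0.01 m and z of crank_silver in the frame of axle_stand between 0.222 and 0.2297 m); the robot touches nothing.
It fails at once if a crank is dropped (its bore centre falls below 150 mm) (height (world z) of any of crank_silver, crank_black, crank_red below 0.15 m).
It fails at once if a bystander is moved by more than 40 mm (distance of any of cassette, tin_red, tin_blue, spanner, pedal, grease_jar, chainring from where it was at the start of the episode above 0.04 m).
It also fails if it takes over 72 s, if anything falls off the work surface, if the arm or the gripper's body presses on something with over 40 N, if the wrist force passes 120 N, or if a joint passes its speed limit or range.

### The arm

A 6-joint arm with a two-finger parallel gripper is mounted at the origin on the work surface. World frame = base frame: x ahead of the robot, y to its left, z up, the work surface at z = 0. Lengths are in m, angles in rad, forces in N, time in s.
With the tool pointing down it reaches from about 0.25 to 0.775 m from the base axis. Payload 4 kg.
Tool frame: the origin (TCP) lies midway between the tips of the shut fingers; the grasp point (between the pads) lies grip_point_offset behind it (grip_point_offset is the distance from the TCP to the grasp point, in m); z points along the fingers, y is the line along which they close (so a half turn about z gives the same grasp; the last joint's range is limited). The gripper opens to 94 mm and grips with 3 to 60 N. Pads are 16 mm wide; open, the fingers measure 119 mm over their backs; the gripper's body (75 mm by 177 mm) begins 78 mm behind the grasp point.
Start: joints at [-1.396, 0.087, 1.371, -0, 1.684, -0.103], TCP at [0.151, -0.529, 0.206] pointing down, gripper open.
Joint ranges: [-3.1, 3.1], [-0.76, 2.03], [0.27, 2.55], [-1.08, 4.22], [0.17, 2.65], [-2.57, 2.57]. Speed limits (rad/s): [2.79, 2.79, 3.14, 3.14, 3.14, 3.14].

### API

Orientations are given as [roll, pitch, yaw] about the fixed x, y, z axes, in that order (R = Rz(yaw) Ry(pitch) Rx(roll)).
In Python, from bench import * gives the robot as it stands. The module is installed in compiled form; this text tells all that it offers.
- The arm moves only by the tool apply_moves, never from a script. Its argument "commands" is a list of rows, each a list of 7 numbers: the turn, a rotation vector about the world's x, y, z in rad, then the shift along the world's x, y, z in m, then the opening in per cent of the stroke, from 0 (shut) to 100 (fully open). In form: [[ax, ay, az, x, y, z, jaw], ...]. A call has exactly 5 rows; each row is the pose to reach, as a shift and turn from the pose commanded when the call began; what a row does not reach only later rows make up. A row lasts 1/10 s, in which the tool goes at most 50 mm and 8.59 degrees, less where a joint would pass 70% of its speed; a pose out of reach is approached as far as the arm can. A call with a gripper value outside its range is refused whole. The fingers move at their own pace and stop on an object; the grip force is fixed at half the most. Time passes only in rows, so rows that repeat a pose let the fingers close, or fill a call up. It gives the time, the measured TCP pose, the force, the opening and the grip force at its end, in the units of the state.
- get_obs(): the state, without advancing time (a new reading comes with each control period).
- snapshot(name): name is "side" or "top" or "wrist"; returns a dict with "pixels" (480x640x3 uint8, red, green, blue), "vertical_fov" (degrees; the focal length in pixels is half the picture's height over the tangent of half this angle, whatever the lens; pixels are square), "cx", "cy" (the principal point, pixels), "rvec" (rotation vector, rad) and "tvec" (3), from world to camera coordinates, as OpenCV has them. Camera axes: x right, y down, z forward; pixel columns grow to the right and rows downward; lengths in m; the calibration is good to about 2 mm. A picture is of the moment at which its call begins. There is no depth.
- close_job(): hands the job in; it is judged then, once.
Trained networks look in the newest picture that a camera, given by its name, has taken for a name from the list of things; names that differ only in an ending like _2 or _b are one class to them, and where a whole thing is asked for, a point or a joint stands for the part that bears it (a point fixed in the world has none). Each returns a list of dicts, best first, with "score" (0 to 1); they miss things now and then, are a little off and sometimes report something else, mostly with a low value. They report only what shows in the picture. A call takes as long as a camera call.
- masks_of(camera, query): "mask" (480x640 bool, what is visible of it) and "extent" ([left, top, right, bottom] in pixels, round what is visible of it).
- place_of(camera, query): "pixel" ([column, row] in pixels: a listed point, or the origin of a listed thing).
The state is a dict: "time": time; "joint_positions": joint angles; "qvel": joint speeds; "joint_torque": joint torques, N m; "tool_pos": TCP position; "ee_rot": TCP orientation; "wrist_force": force on the tool from outside, world axes, zero at the start; "wrist_torque": the same for the moment, N m; "width": finger opening in m; "finger_force": force on a finger pad.
Only numpy, scipy, OpenCV 4.12 (cv2) and the standard library are available. Lean on these libraries where they do the work, as an engineer would, in place of code of your own. Each camera call takes 0.05 s, during which the arm holds its last target. There are 200 camera calls.

## Working session

There is one attempt and no reset: what is moved stays moved. The work goes in short steps, Python scripts to look and compute and a tool call to move; the robot and the scene stay as the last step left them, time stands still between calls to the robot, and variables do not carry over. Pictures are saved under pics/ and viewed, at most 13 in all, crops included, and the job is handed in when it is done.

Besides the shell and the picture viewer there is one more tool, called after "Request:" by a JSON object that holds its "api" and its "payload". apply_moves: Moves the arm, as the interface text tells. Its arguments: {"type":"object","properties":{"commands":{"type":"array"}},"required":["commands"]}

```bash
mkdir -p pics; cat > h.py <<'E'
from bench import *
import numpy as np, cv2
def cam(n,save=None):
    s=snapshot(n); R=cv2.Rodrigues(np.array(s["rvec"],float))[0]; t=np.array(s["tvec"],float).ravel()
    f=240/np.tan(np.radians(s["vertical_fov"])/2)
    if save: cv2.imwrite(f"pics/{save}.png",s["pixels"][:,:,::-1])
    return dict(R=R,t=t,f=f,cx=s["cx"],cy=s["cy"],C=-R.T@t,s=s)
def ray(c,p):
    d=c["R"].T@np.array([(p[0]-c["cx"])/c["f"],(p[1]-c["cy"])/c["f"],1.]); return d/np.linalg.norm(d)
def atz(c,p,z):
    d=ray(c,p); return c["C"]+d*(z-c["C"][2])/d[2]
def proj(c,X):
    q=c["R"]@np.array(X,float)+c["t"]; return q[:2]/q[2]*c["f"]+[c["cx"],c["cy"]]
def tri(l):
    A=np.zeros((3,3));b=np.zeros(3)
    for c,p in l:
        d=ray(c,p);M=np.eye(3)-np.outer(d,d);A+=M;b+=M@c["C"]
    X=np.linalg.solve(A,b); return X,[np.linalg.norm(proj(c,X)-p).round(1) for c,p in l]
E
python3 - <<'E'
from h import *
np.set_printoptions(precision=4,suppress=True)
o=get_obs();print(o)
cs={}
for n in("side","top","wrist"):
    c=cam(n,n+"0");cs[n]=c;print(n,c["C"],c["R"][2],c["f"])
    for q in["full_hook","spare_hook","axle_stand","full_root","axle_root","crank_silver","crank_black","crank_red","cassette","tin_red","tin_blue","spanner","pedal","grease_jar","chainring"]:
        r=place_of(n,q)
        print(q,[(np.round(x["pixel"]),round(x["score"],2),atz(c,x["pixel"],{'full_root':.235,'axle_root':.235,'crank_silver':.223,'crank_black':.223,'crank_red':.223}.get(q,0)).round(3)) for x in r[:2]])
E
```

```text
{'time': 0.0, 'joint_positions': array([-1.3961,  0.0879,  1.3722, -0.    ,  1.6836, -0.1031]), 'qvel': array([-0.0013,  0.0008,  0.0004,  0.0004, -0.0015,  0.0006]), 'joint_torque': array([  0.0008, -34.0176, -30.243 ,   0.0719,   0.0329,  -0.0001]), 'tool_pos': array([ 0.1507, -0.5284,  0.2043]), 'ee_rot': array([-3.1394, -0.0002,  0.2778]), 'wrist_force': array([0.3735, 0.4662, 0.4669]), 'wrist_torque': array([-0.0759, -0.0038,  0.0053]), 'finger_force': 0.0, 'width': 0.09410696303052166}
side [-0.206  -0.9493  1.2204] [ 0.4534  0.583  -0.6742] 615.4814314935785
full_hook [(array([420., 293.]), 0.86, array([ 0.692, -0.211,  0.   ]))]
spare_hook []
axle_stand []
full_root [(array([431., 227.]), 0.68, array([ 0.695, -0.211,  0.235]))]
axle_root [(array([322., 150.]), 0.78, array([0.682, 0.213, 0.235]))]
crank_silver [(array([421., 236.]), 0.82, array([ 0.662, -0.211,  0.223])), (array([294., 296.]), 0.15, array([ 0.302, -0.186,  0.223]))]
crank_black [(array([411., 244.]), 0.83, array([ 0.622, -0.219,  0.223]))]
crank_red [(array([396., 253.]), 0.9, array([ 0.572, -0.219,  0.223]))]
[... 1585 characters left out ...]
0.479,  0.   ]))]
tin_blue [(array([152., 192.]), 0.69, array([0.65 , 0.437, 0.   ]))]
spanner [(array([447., 323.]), 0.58, array([ 0.364, -0.337,  0.   ]))]
pedal [(array([146., 247.]), 0.87, array([0.504, 0.435, 0.   ]))]
grease_jar [(array([488., 204.]), 0.6, array([ 0.68 , -0.439,  0.   ]))]
chainring [(array([318., 294.]), 0.59, array([ 0.414, -0.012,  0.   ])), (array([489., 201.]), 0.27, array([ 0.688, -0.441,  0.   ]))]
wrist [ 0.2243 -0.5075  0.385 ] [-0.2513 -0.0721 -0.9652] 380.9527654578688
full_hook []
spare_hook []
axle_stand []
full_root []
axle_root []
crank_silver []
crank_black []
crank_red []
cassette []
tin_red []
tin_blue []
spanner []
pedal []
grease_jar []
chainring []
```

View pics/side0.png

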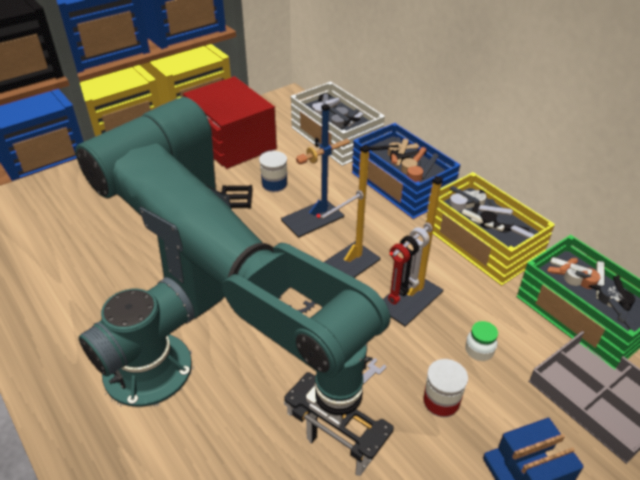

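View pics/top0.png

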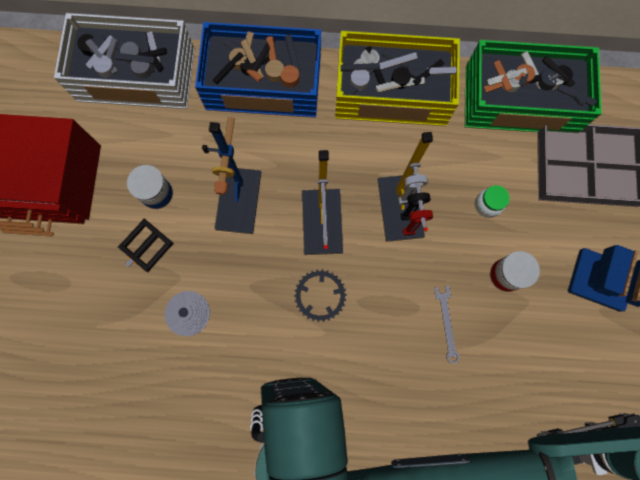

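Side shows red foremost (397,255), black (411,240), silver (421,235), with the spare hook tip at (320,215) and the axle at (320,152). Top shows the crowded hook at about (412,200), the spare hook from (323,155) to (325,246) and the axle at (222,185).

```bash
python3 - <<'E'
import cv2,numpy as np
t=cv2.imread("pics/top0.png");s=cv2.imread("pics/side0.png")
a=cv2.resize(t[115:255,190:440],(800,448),interpolation=cv2.INTER_CUBIC)
cv2.imwrite("pics/tc.png",a)
cv2.imwrite("pics/sc.png",cv2.resize(s[100:325,280:450],(453,600),interpolation=cv2.INTER_CUBIC))
E
```

```text
(no output)
```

View pics/tc.png

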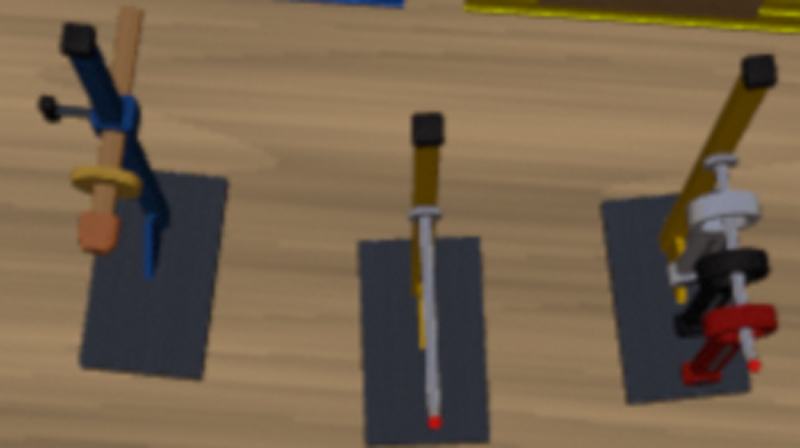

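View pics/sc.png

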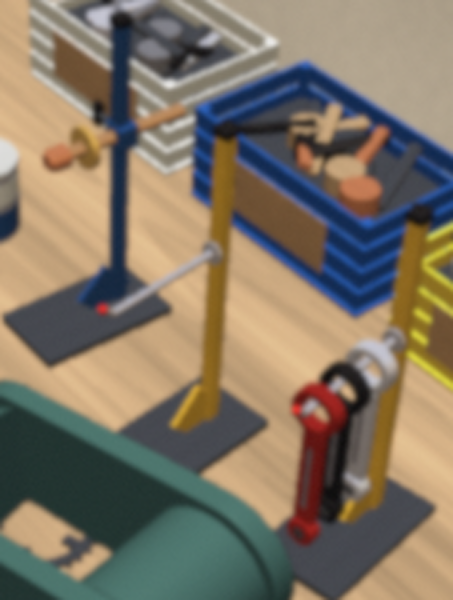

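Crops: top crop shows tips at (753,366) and (434,423), axle nose (97,240), collar (106,180), and foot corners; side crop shows tips at (297,409) and (103,309), nose (55,158). I'll fit the stand poses from these.

```bash
cat > fit.py <<'E'
from h import *
from scipy.optimize import least_squares
np.set_printoptions(precision=4,suppress=True)
ct=cam("top");cs=cam("side")
T=lambda x,y:(ct,np.array([190+x/3.2,115+y/3.2])); S=lambda x,y:(cs,np.array([280+x/2.667,100+y/2.667]))
tip=(-.147,0,.246);top=(.008,0,.378);root=(-.002,0,.235)
def fc(sx,sy): return ('foot',sx,sy)
D={'full':[(tip,T(753,366)),(tip,S(297,409)),(top,T(760,71)),(top,S(420,213)),(fc(1,1),T(602,203)),(fc(-1,1),T(625,404)),(fc(-1,-1),T(750,390))],
'spare':[(tip,T(434,423)),(tip,S(103,309)),(top,T(428,129)),(top,S(228,129)),(fc(1,1),T(358,241)),(fc(-1,1),T(366,444)),(fc(-1,-1),T(490,440)),(fc(1,-1),T(479,237))],
'axle':[('end',T(97,240)),('end',S(55,158)),('col',T(106,178)),('col',S(87,147)),(top,T(79,39)),(top,S(121,20)),(fc(-1,1),T(80,367)),(fc(-1,-1),T(203,380)),(fc(1,-1),T(228,180))]}
for n,l in D.items():
    def res(p,l=l):
        x,y,w,fo,cl=p;r=[]
        for m,(c,px) in l:
            if m=='end':m=(-cl-.043,0,.235)
            elif m=='col':m=(-cl+.003,0,.235)
            elif m[0]=='foot':m=(fo+.085*m[1],.05*m[2],.012)
            X=[x+np.cos(w)*m[0]-np.sin(w)*m[1],y+np.sin(w)*m[0]+np.cos(w)*m[1],m[2]]
            r+=list(proj(c,X)-px)
        return r
    f=least_squares(res,[.69,{'full':-.2,'spare':0,'axle':.21}[n],0,0,.05],loss='soft_l1')
    print(n,f.x,np.degrees(f.x[2]));print(np.round(res(f.x),1))
E
python3 fit.py
```

```text
full [ 0.6869 -0.2049  0.1674 -0.0362  0.05  ] 9.592142168911517
[ 0.  -0.1 -1.7  0.5  0.4 -1.  -0.9 -1.5 -0.2 -0.9  0.7 -0.   0.6  0.6]
spare [ 0.6355 -0.0072  0.1079 -0.0353  0.05  ] 6.1813855321076545
[ 0.3 -0.2 -1.   0.4  0.2 -0.8 -1.4 -1.3  0.  -0.5 -0.3  0.6  0.4  0.4
  0.7 -0.6]
axle [ 0.6766  0.2082 -0.0363 -0.0359  0.0334] -2.0819605110894055
[ 0.8  0.1 -1.7  1.1  1.  -0.8  0.  -0.2 -0.1 -0.3 -1.1 -1.7 -0.7  0.2
 -0.2  0.2  0.5 -0.6]
```

```bash
python3 - <<'E'
import bench
print([n for n in dir(bench) if n[0]!='_'], getattr(bench,'grip_point_offset',None))
E
```

```text
['IKError', 'close_job', 'get_obs', 'grip_point_offset', 'masks_of', 'place_of', 'snapshot'] 0.0188
```

Request:
{"api": "apply_moves", "payload": {"commands": [[0,0,-0.03,0.04,0.03,0.03,100],[0,0,-0.06,0.08,0.06,0.06,100],[0,0,-0.09,0.12,0.09,0.09,100],[0,0,-0.11,0.155,0.12,0.12,100],[0,0,-0.11,0.19,0.15,0.12,100]]}}

```text
time: 3.0
tool_pos: [0.3249, -0.3932, 0.3238]
ee_rot: [3.136, -0.002, 0.166]
wrist_force: [-0.1, -0.1, -0.6]
width: 0.0938
finger_force: 0.0
```

Request:
{"api": "apply_moves", "payload": {"commands": [[0,0,0,0.03,0.03,0,100],[0,0,0,0.06,0.06,0,100],[0,0,0,0.09,0.09,0,100],[0,0,0,0.12,0.12,0,100],[0,0,0,0.14,0.15,0,100]]}}

```text
time: 3.5
tool_pos: [0.4651, -0.2419, 0.3201]
ee_rot: [-3.141, -0.0, 0.169]
wrist_force: [1.0, 0.1, -0.1]
width: 0.0939
finger_force: 0.0
```

```bash
python3 - <<'E'
from h import *
np.set_printoptions(precision=4,suppress=True)
c=cam("wrist","w1");o=get_obs();print(o["tool_pos"],c["C"],c["R"][2])
for q in["crank_red","crank_black","crank_silver","full_root"]:
    r=place_of("wrist",q); print(q,[(np.round(x["pixel"]),round(x["score"],2),atz(c,x["pixel"],.235 if 'root' in q else .223).round(4)) for x in r[:2]])
def F(x,y,z,w=.1674,o=(.6869,-.2049)): return [o[0]+x*np.cos(w)-y*np.sin(w),o[1]+x*np.sin(w)+y*np.cos(w),z]
im=c["s"]["pixels"][:,:,::-1].copy()
for X in[(-.147,0,.246),(-.135,0,.235),(0,0,.235),(-.114,0,.248),(-.114,.025,.223),(-.114,-.025,.223)]:
    cv2.circle(im,tuple(int(v) for v in proj(c,F(*X))),3,(0,255,0),1)
cv2.imwrite("pics/w1m.png",im)
E
```

```text
[ 0.4672 -0.2375  0.3203] [ 0.5404 -0.2286  0.4996] [-0.2576 -0.0441 -0.9653]
crank_red [(array([322.,  79.]), 0.81, array([ 0.5764, -0.2233,  0.223 ]))]
crank_black [(array([320.,  13.]), 0.85, array([ 0.6152, -0.2155,  0.223 ]))]
crank_silver []
full_root []
```

View pics/w1m.png

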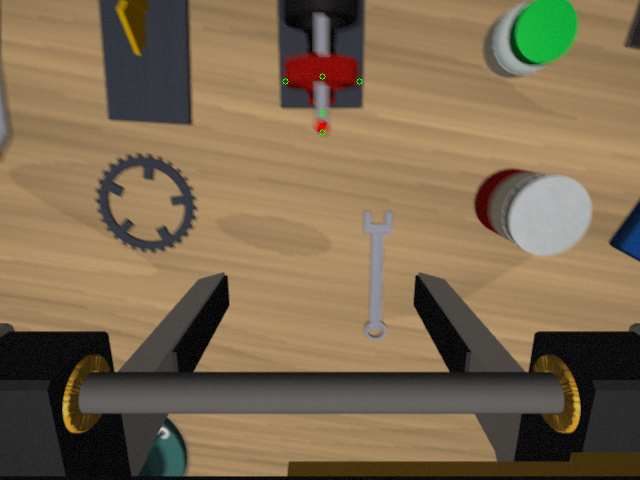

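The overlay fits within 2–3 mm (red boss at (322,70) lies slightly further back than my marks). Approach red with a small lean.

Request:
{"api": "apply_moves", "payload": {"commands": [[0.011,-0.066,0,0.025,0.003,0,100],[0.022,-0.13,0,0.05,0.006,-0.005,100],[0.033,-0.197,0,0.08,0.01,-0.01,100],[0.033,-0.197,0,0.11,0.014,-0.02,100],[0.033,-0.197,0,0.11,0.014,-0.02,100]]}}

```text
time: 4.25
tool_pos: [0.5738, -0.2305, 0.2973]
ee_rot: [-3.139, -0.197, 0.166]
wrist_force: [-0.3, 0.2, 0.1]
width: 0.0941
finger_force: 0.0
```

```bash
python3 - <<'E'
from h import *
c=cam("wrist","w2");o=get_obs();print(o["tool_pos"],o["ee_rot"],c["C"])
for q in["crank_red","crank_black","crank_silver"]:
    r=place_of("wrist",q); print(q,[(np.round(x["pixel"]),round(x["score"],2),atz(c,x["pixel"],.235 if 'root' in q else .223).round(4)) for x in r[:2]])
E
```

```text
[ 0.57294701 -0.23071384  0.29839089] [-3.14012288 -0.19641989  0.16600623] [ 0.61327303 -0.22385102  0.48814608]
crank_red [(array([314., 261.]), 0.83, array([ 0.5786, -0.2239,  0.223 ]))]
crank_black [(array([312., 207.]), 0.59, array([ 0.6157, -0.2165,  0.223 ]))]
crank_silver [(array([315., 151.]), 0.76, array([ 0.6539, -0.2125,  0.223 ]))]
```

Request:
{"api": "apply_moves", "payload": {"commands": [[0,0,0,0.008,0.007,-0.01,100],[0,0,0,0.008,0.007,-0.05,100],[0,0,0,0.008,0.007,-0.08,100],[0,0,0,0.008,0.007,-0.094,100],[0,0,0,0.008,0.007,-0.094,100]]}}

```text
time: 4.95
tool_pos: [0.5804, -0.2216, 0.2035]
ee_rot: [-3.139, -0.196, 0.167]
wrist_force: [-1.0, 0.4, -0.9]
width: 0.094
finger_force: 0.0
```

Request:
{"api": "apply_moves", "payload": {"commands": [[0,0,0,0,0,0,40],[0,0,0,0,0,0,0],[0,0,0,0,0,0,0],[0,0,0,0,0,0,0],[0,0,0,0,0,0,0]]}}

```text
time: 5.45
tool_pos: [0.5819, -0.2226, 0.2072]
ee_rot: [3.14, -0.201, 0.168]
wrist_force: [-0.3, -0.8, -0.4]
width: 0.0576
finger_force: 0.0
```

Request:
{"api": "apply_moves", "payload": {"commands": [[0,0,0,0,0,0,0],[0,0,0,0,0,0,0],[0,0,0,0,0,0,0],[0,0,0,0,0,0,0],[0,0,0,0,0,0,0]]}}

```text
time: 5.95
tool_pos: [0.5817, -0.2228, 0.2068]
ee_rot: [3.14, -0.2, 0.168]
wrist_force: [0.4, -0.9, 2.2]
width: 0.0498
finger_force: 30.0
```

Request:
{"api": "apply_moves", "payload": {"commands": [[0,0,0,0,0,0.006,0],[0,0,0,0,0,0.012,0],[0,0,0,0,0,0.017,0],[0,0,0,0,0,0.017,0],[0,0,0,0,0,0.017,0]]}}

```text
time: 6.45
tool_pos: [0.5816, -0.2224, 0.2234]
ee_rot: [3.141, -0.2, 0.168]
wrist_force: [0.3, -0.2, -2.5]
width: 0.0493
finger_force: 30.0
```

Request:
{"api": "apply_moves", "payload": {"commands": [[0,0,0,-0.014,-0.0024,0,0],[0,0,0,-0.028,-0.0047,0,0],[0,0,0,-0.045,-0.0076,0,0],[0,0,0,-0.062,-0.0105,0,0],[0,0,0,-0.074,-0.0125,0,0]]}}

```text
time: 6.95
tool_pos: [0.5055, -0.2353, 0.2235]
ee_rot: [3.141, -0.199, 0.167]
wrist_force: [-0.2, -0.1, -2.6]
width: 0.0499
finger_force: 30.0
```

Request:
{"api": "apply_moves", "payload": {"commands": [[0,0,-0.015,-0.015,0.03,0,0],[0,0,-0.03,-0.03,0.075,0,0],[0,0,-0.045,-0.045,0.12,0,0],[0,0,-0.06,-0.05,0.165,0,0],[0,0,-0.06,-0.05,0.2,0,0]]}}

```text
time: 7.45
tool_pos: [0.4558, -0.0331, 0.2238]
ee_rot: [3.141, -0.201, 0.107]
wrist_force: [1.6, -0.3, -3.7]
width: 0.0498
finger_force: 30.0
```

Request:
{"api": "apply_moves", "payload": {"commands": [[0,0,0,0,0.004,0,0],[0,0,0,0,0.008,0,0],[0,0,0,0,0.008,0,0],[0,0,0,0,0.008,0,0],[0,0,0,0,0.008,0,0]]}}

```text
time: 7.95
tool_pos: [0.4576, -0.0281, 0.2232]
ee_rot: [3.141, -0.199, 0.106]
wrist_force: [-0.5, -0.5, -4.0]
width: 0.0501
finger_force: 30.0
```

```bash
cat > look.py <<'E'
from h import *
import sys
def look(name,o3,qs,pts,zs=.223):
    np.set_printoptions(precision=4,suppress=True)
    x,y,w=o3
    c=cam("wrist");o=get_obs();print("tcp",o["tool_pos"],o["ee_rot"],"w",round(o["width"],4))
    im=c["s"]["pixels"][:,:,::-1].copy()
    for q in qs:
        r=place_of("wrist",q)
        for k in r[:1]:
            X=atz(c,k["pixel"],.235 if 'root' in q else zs);d=X[:2]-[x,y]
            print(q,np.round(k["pixel"]),round(k["score"],2),X,"local",d@[np.cos(w),np.sin(w)],d@[-np.sin(w),np.cos(w)])
    for p in pts:
        X=[x+np.cos(w)*p[0]-np.sin(w)*p[1],y+np.sin(w)*p[0]+np.cos(w)*p[1],p[2]]
        u=proj(c,X);print(p,u.round(1));cv2.circle(im,tuple(int(round(v)) for v in u),3,(0,255,0),1)
    cv2.imwrite(f"pics/{name}.png",im); return c
E
python3 - <<'E'
from look import *
look("w3",(.6375,-.0072,.1079),["crank_red"],[(-.147,0,.246),(-.135,0,.235),(-.07,0,.235),(-.05,0,.235)],.240)
E
```

```text
tcp [ 0.4577 -0.028   0.2232] [ 3.1411 -0.1992  0.1061] w 0.0499
crank_red [320. 308.] 0.65 [ 0.4532 -0.0275  0.24  ] local -0.18539575686268298 -0.0003311074187146226
(-0.147, 0, 0.246) [318.8 225.1]
(-0.135, 0, 0.235) [318.8 198.7]
(-0.07, 0, 0.235) [318.4  55.9]
(-0.05, 0, 0.235) [318.3  10.5]
```

View pics/w3.png

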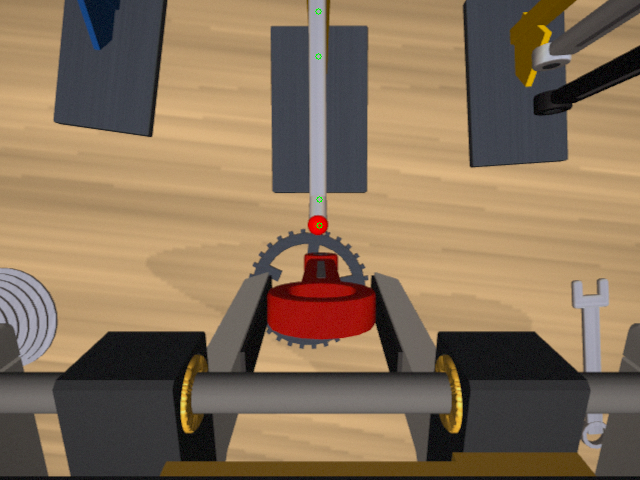

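Picture: spare hook tip at (318,225) exactly on my mark, red crank held at (320,308), aligned. Insert to x≈-0.07, lower, release.

Request:
{"api": "apply_moves", "payload": {"commands": [[0,0,0,0.02,0.0022,0,0],[0,0,0,0.045,0.0049,0,0],[0,0,0,0.07,0.0076,0,0],[0,0,0,0.095,0.0103,0,0],[0,0,0,0.115,0.0125,0,0]]}}

```text
time: 8.55
tool_pos: [0.5739, -0.0149, 0.2228]
ee_rot: [3.141, -0.199, 0.107]
wrist_force: [-0.1, -0.2, -2.6]
width: 0.0499
finger_force: 30.0
```

Request:
{"api": "apply_moves", "payload": {"commands": [[0,0,0,0,0,-0.004,0],[0,0,0,0,0,-0.009,0],[0,0,0,0,0,-0.014,0],[0,0,0,0,0,-0.017,0],[0,0,0,0,0,-0.017,0]]}}

```text
time: 9.05
tool_pos: [0.5721, -0.0146, 0.2069]
ee_rot: [3.141, -0.2, 0.108]
wrist_force: [-1.4, 0.3, -2.2]
width: 0.05
finger_force: 30.0
```

Request:
{"api": "apply_moves", "payload": {"commands": [[0,0,0,0,0,-0.0015,0],[0,0,0,0,0,-0.0015,30],[0,0,0,0,0,-0.0015,100],[0,0,0,0,0,-0.0015,100],[0,0,0,0,0,-0.0015,100]]}}

```text
time: 9.55
tool_pos: [0.5729, -0.0144, 0.2047]
ee_rot: [3.141, -0.2, 0.108]
wrist_force: [-0.1, -0.8, -0.6]
width: 0.0704
finger_force: 0.0
```

Request:
{"api": "apply_moves", "payload": {"commands": [[0,0,0,0,0,0,100],[0,0,0,0,0,0,100],[0,0,0,0,0,0.02,100],[0,0,0,0,0,0.05,100],[0,0,0,0,0,0.09,100]]}}

```text
time: 10.05
tool_pos: [0.5717, -0.0143, 0.2934]
ee_rot: [-3.141, -0.195, 0.108]
wrist_force: [1.8, -0.9, 0.0]
width: 0.0938
finger_force: 0.0
```

```bash
python3 - <<'E'
from look import *
look("w4",(.6375,-.0072,.1079),["crank_red"],[(-.147,0,.246),(-.135,0,.235),(-.07,0,.235),(-.05,0,.235)])
E
```

```text
tcp [ 0.5749 -0.0147  0.3039] [ 3.1382 -0.2114  0.1084] w 0.0939
crank_red [319. 274.] 0.96 [ 0.5681 -0.0128  0.223 ] local -0.06962127641639905 0.0019556522792586696
(-0.147, 0, 0.246) [321.8 399.2]
(-0.135, 0, 0.235) [321.8 373.8]
(-0.07, 0, 0.235) [321.8 278.1]
(-0.05, 0, 0.235) [321.7 247.9]
```

Request:
{"api": "apply_moves", "payload": {"commands": [[0,0,0.015,0,-0.045,0,100],[0,0,0.03,0,-0.09,0,100],[0,0,0.045,0.005,-0.135,0,100],[0,0,0.06,0.02,-0.18,0,100],[0,0,0.06,0.04,-0.2,0,100]]}}

```text
time: 10.65
tool_pos: [0.612, -0.2187, 0.2937]
ee_rot: [3.141, -0.198, 0.163]
wrist_force: [-0.5, 0.4, 0.8]
width: 0.0937
finger_force: 0.0
```

Request:
{"api": "apply_moves", "payload": {"commands": [[0,0,0,0.006,-0.001,0,100],[0,0,0,0.006,-0.001,0,100],[0,0,0,0.006,-0.001,0,100],[0,0,0,0.006,-0.001,0,100],[0,0,0,0.006,-0.001,0,100]]}}

```text
time: 11.15
tool_pos: [0.6183, -0.2142, 0.2958]
ee_rot: [3.14, -0.201, 0.169]
wrist_force: [0.6, 0.0, 0.8]
width: 0.0939
finger_force: 0.0
```

```bash
python3 - <<'E'
from look import *
look("w5",(.689,-.2045,.1674),["crank_black","crank_silver"],[(-.147,0,.246),(-.135,0,.235),(-.07,0,.235),(-.05,0,.235)])
E
```

```text
tcp [ 0.6184 -0.2144  0.2958] [ 3.1405 -0.2007  0.1692] w 0.094
crank_black [326. 275.] 0.6 [ 0.615  -0.2181  0.223 ] local -0.07526656465744477 -0.001067810554824234
crank_silver [328. 219.] 0.67 [ 0.6542 -0.2131  0.223 ] local -0.03577960210463438 -0.0026349259354823563
(-0.147, 0, 0.246) [324.7 390.6]
(-0.135, 0, 0.235) [324.6 365.8]
(-0.07, 0, 0.235) [324.8 270.5]
(-0.05, 0, 0.235) [324.8 240.5]
```

Request:
{"api": "apply_moves", "payload": {"commands": [[0,0,0,0.001,-0.002,-0.02,100],[0,0,0,0.001,-0.002,-0.06,100],[0,0,0,0.001,-0.002,-0.091,70],[0,0,0,0.001,-0.002,-0.091,30],[0,0,0,0.001,-0.002,-0.091,0]]}}

```text
time: 11.8
tool_pos: [0.6196, -0.2173, 0.2042]
ee_rot: [3.142, -0.2, 0.168]
wrist_force: [0.3, -0.2, 0.3]
width: 0.0734
finger_force: 0.0
```

Request:
{"api": "apply_moves", "payload": {"commands": [[0,0,0,0,0,0,0],[0,0,0,0,0,0,0],[0,0,0,0,0,0,0],[0,0,0,0,0,0,0],[0,0,0,0,0,0,0]]}}

```text
time: 12.3
tool_pos: [0.6205, -0.2178, 0.2064]
ee_rot: [3.139, -0.203, 0.168]
wrist_force: [-0.4, 0.7, 6.0]
width: 0.0501
finger_force: 30.0
```

Request:
{"api": "apply_moves", "payload": {"commands": [[0,0,0,0,0,0,0],[0,0,0,0,0,0.006,0],[0,0,0,0,0,0.012,0],[0,0,0,0,0,0.017,0],[0,0,0,0,0,0.017,0]]}}

```text
time: 12.8
tool_pos: [0.6198, -0.2176, 0.2215]
ee_rot: [3.141, -0.2, 0.168]
wrist_force: [-0.1, 0.2, -3.2]
width: 0.0499
finger_force: 30.0
```

Request:
{"api": "apply_moves", "payload": {"commands": [[0,0,0,-0.015,-0.0025,0,0],[0,0,0,-0.04,-0.0068,0,0],[0,0,0,-0.065,-0.011,0,0],[0,0,0,-0.09,-0.0152,0,0],[0,0,0,-0.112,-0.0189,0,0]]}}

```text
time: 13.3
tool_pos: [0.5062, -0.2364, 0.2204]
ee_rot: [3.142, -0.199, 0.168]
wrist_force: [0.4, -0.7, -1.4]
width: 0.0499
finger_force: 30.0
```

Request:
{"api": "apply_moves", "payload": {"commands": [[0,0,-0.015,-0.015,0.03,0,0],[0,0,-0.03,-0.03,0.075,0,0],[0,0,-0.045,-0.045,0.12,0,0],[0,0,-0.06,-0.05,0.165,0,0],[0,0,-0.06,-0.05,0.2,0,0]]}}

```text
time: 13.8
tool_pos: [0.4563, -0.0343, 0.221]
ee_rot: [3.142, -0.2, 0.108]
wrist_force: [-0.3, 0.0, -1.9]
width: 0.0501
finger_force: 30.0
```

Request:
{"api": "apply_moves", "payload": {"commands": [[0,0,0,0,0.008,0,0],[0,0,0,0,0.008,0,0],[0,0,0,0,0.008,0,0],[0,0,0,0,0.008,0,0],[0,0,0,0,0.008,0,0]]}}

```text
time: 14.3
tool_pos: [0.4577, -0.0296, 0.2207]
ee_rot: [3.141, -0.199, 0.106]
wrist_force: [-0.4, 0.1, -1.7]
width: 0.0497
finger_force: 30.0
```

```bash
python3 - <<'E'
from look import *
look("w6",(.6375,-.0072,.1079),["crank_black","crank_red"],[(-.147,0,.246),(-.135,0,.235),(-.07,0,.235),(-.05,0,.235)],.240)
E
```

```text
tcp [ 0.4577 -0.0295  0.2207] [ 3.1412 -0.1991  0.1059] w 0.0497
crank_black [320. 311.] 0.58 [ 0.4524 -0.0293  0.24  ] local -0.18642124670424945 -0.0020493124409143477
(-0.147, 0, 0.246) [315.2 225.1]
(-0.135, 0, 0.235) [315.5 198.3]
(-0.07, 0, 0.235) [314.9  53.3]
(-0.05, 0, 0.235) [314.8   7.2]
```

View pics/w6.png

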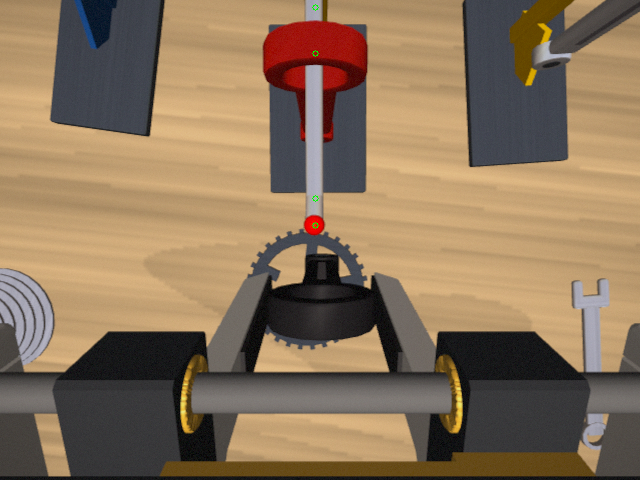

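Picture: red hangs upright at (315,55) on the spare hook, tip at (315,225) on the mark, black held at (320,311).

Request:
{"api": "apply_moves", "payload": {"commands": [[0,0,0,0.01,0.003,0.001,0],[0,0,0,0.03,0.005,0.001,0],[0,0,0,0.05,0.007,0.001,0],[0,0,0,0.065,0.0085,0.001,0],[0,0,0,0.076,0.0097,0.001,0]]}}

```text
time: 14.95
tool_pos: [0.535, -0.0184, 0.2216]
ee_rot: [3.141, -0.199, 0.108]
wrist_force: [-0.4, -0.8, -2.5]
width: 0.0499
finger_force: 30.0
```

Request:
{"api": "apply_moves", "payload": {"commands": [[0,0,0,0,0,-0.004,0],[0,0,0,0,0,-0.009,0],[0,0,0,0,0,-0.014,0],[0,0,0,0,0,-0.017,0],[0,0,0,0,0,-0.017,0]]}}

```text
time: 15.45
tool_pos: [0.5333, -0.0187, 0.2064]
ee_rot: [3.141, -0.202, 0.108]
wrist_force: [-3.7, 0.8, 2.2]
width: 0.0496
finger_force: 30.0
```

Request:
{"api": "apply_moves", "payload": {"commands": [[0,0,0,0,0,-0.001,0],[0,0,0,0,0,-0.001,30],[0,0,0,0,0,-0.001,100],[0,0,0,0,0,-0.001,100],[0,0,0,0,0,-0.001,100]]}}

```text
time: 15.95
tool_pos: [0.5335, -0.0187, 0.2035]
ee_rot: [3.141, -0.199, 0.108]
wrist_force: [-0.1, -0.0, -0.2]
width: 0.0702
finger_force: 0.0
```

Request:
{"api": "apply_moves", "payload": {"commands": [[0,0,0,0,0,0,100],[0,0,0,0,0,0,100],[0,0,0,0,0,0.02,100],[0,0,0,0,0,0.05,100],[0,0,0,0,0,0.09,100]]}}

```text
time: 16.45
tool_pos: [0.5326, -0.0185, 0.2924]
ee_rot: [-3.141, -0.195, 0.108]
wrist_force: [0.5, 0.2, 0.3]
width: 0.0939
finger_force: 0.0
```

```bash
python3 - <<'E'
from look import *
look("w7",(.6375,-.0072,.1079),["crank_black","crank_red"],[(-.147,0,.246),(-.135,0,.235),(-.07,0,.235),(-.05,0,.235)],.223)
E
```

```text
tcp [ 0.5359 -0.019   0.3026] [ 3.138  -0.2111  0.1084] w 0.0939
crank_black [320. 276.] 0.68 [ 0.5285 -0.018   0.223 ] local -0.10949859740267105 0.0009551269289001345
crank_red [321. 218.] 0.65 [ 0.5679 -0.0143  0.223 ] local -0.06997297415405042 0.00045243548403664426
(-0.147, 0, 0.246) [321.9 340.1]
(-0.135, 0, 0.235) [321.8 316.8]
(-0.07, 0, 0.235) [321.8 218.6]
(-0.05, 0, 0.235) [321.8 187.6]
```

Request:
{"api": "apply_moves", "payload": {"commands": [[0,0,0.015,0,-0.045,0,100],[0,0,0.03,0.01,-0.09,0,100],[0,0,0.045,0.03,-0.13,0,100],[0,0,0.06,0.055,-0.17,0,100],[0,0,0.06,0.08,-0.191,0,100]]}}

```text
time: 17.1
tool_pos: [0.6134, -0.213, 0.2912]
ee_rot: [-3.141, -0.196, 0.164]
wrist_force: [-0.2, -0.5, 0.7]
width: 0.0937
finger_force: 0.0
```

Request:
{"api": "apply_moves", "payload": {"commands": [[0.011,-0.066,0,0.005,0,0,100],[0.022,-0.13,0,0.015,0,0,100],[0.033,-0.197,0,0.03,0,0,100],[0.033,-0.197,0,0.044,0,0,100],[0.033,-0.197,0,0.044,0,0,100]]}}

```text
time: 17.6
tool_pos: [0.6574, -0.2095, 0.2907]
ee_rot: [-3.139, -0.396, 0.167]
wrist_force: [-0.6, 0.3, -0.3]
width: 0.0941
finger_force: 0.0
```

```bash
python3 - <<'E'
from look import *
look("w8",(.689,-.2045,.1674),["crank_silver","full_root"],[(-.147,0,.246),(-.07,0,.235),(-.036,.025,.223),(-.036,-.025,.223)])
E
```

```text
tcp [ 0.6571 -0.2095  0.2914] [-3.14   -0.3962  0.1672] w 0.0941
crank_silver [326. 299.] 0.82 [ 0.6521 -0.2135  0.223 ] local -0.03791209424106249 -0.0027554043675514775
full_root [322. 240.] 0.66 [ 0.69  -0.204  0.235] local 0.0011209166002827484 0.00036289275354737974
(-0.147, 0, 0.246) [322.4 489.6]
(-0.07, 0, 0.235) [322.3 350.5]
(-0.036, 0.025, 0.223) [285.6 296.3]
(-0.036, -0.025, 0.223) [358.9 296.3]
```

View pics/w8.png

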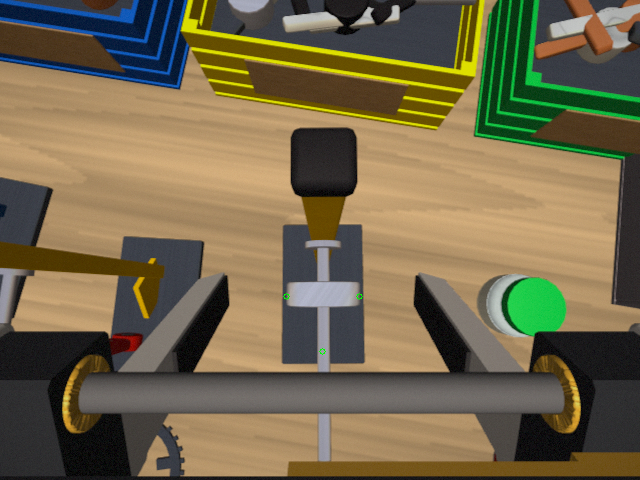

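Picture: silver boss at (323,295) on my marks, post cap at (323,160) clear ahead of the gripper. Descend and grip.

Request:
{"api": "apply_moves", "payload": {"commands": [[0,0,0,0.001,-0.0005,-0.02,100],[0,0,0,0.001,-0.0005,-0.055,100],[0,0,0,0.001,-0.0005,-0.0855,70],[0,0,0,0.001,-0.0005,-0.0855,30],[0,0,0,0.001,-0.0005,-0.0855,0]]}}

```text
time: 18.25
tool_pos: [0.6585, -0.21, 0.2085]
ee_rot: [3.141, -0.399, 0.168]
wrist_force: [-0.4, -0.5, 0.4]
width: 0.0732
finger_force: 0.0
```

Request:
{"api": "apply_moves", "payload": {"commands": [[0,0,0,0,0,0,0],[0,0,0,0,0,0,0],[0,0,0,0,0,0,0],[0,0,0,0,0,0,0],[0,0,0,0,0,0,0]]}}

```text
time: 18.75
tool_pos: [0.6594, -0.2105, 0.2108]
ee_rot: [3.138, -0.403, 0.169]
wrist_force: [-1.6, -0.1, 5.5]
width: 0.0498
finger_force: 30.0
```

Request:
{"api": "apply_moves", "payload": {"commands": [[0,0,0,0,0,0,0],[0,0,0,0,0,0.006,0],[0,0,0,0,0,0.012,0],[0,0,0,0,0,0.017,0],[0,0,0,0,0,0.017,0]]}}

```text
time: 19.25
tool_pos: [0.6588, -0.2103, 0.2259]
ee_rot: [3.14, -0.4, 0.168]
wrist_force: [0.1, 0.5, -2.4]
width: 0.0499
finger_force: 30.0
```

Request:
{"api": "apply_moves", "payload": {"commands": [[0,0,0,-0.025,-0.0042,0,0],[0,0,0,-0.07,-0.0118,0,0],[0,0,0,-0.115,-0.0194,0,0],[0,0,0,-0.16,-0.027,0,0],[0,0,0,-0.205,-0.0346,0,0]]}}

```text
time: 19.75
tool_pos: [0.4517, -0.2446, 0.2249]
ee_rot: [3.141, -0.399, 0.169]
wrist_force: [-0.4, -1.2, -1.3]
width: 0.0498
finger_force: 30.0
```

Request:
{"api": "apply_moves", "payload": {"commands": [[0,0,-0.02,-0.015,0.04,0,0],[0,0,-0.04,-0.015,0.08,0,0],[0,0,-0.06,-0.015,0.125,0,0],[0,0,-0.08,-0.015,0.17,0,0],[0,0,-0.1,-0.015,0.215,0,0]]}}

```text
time: 20.25
tool_pos: [0.4378, -0.0286, 0.2253]
ee_rot: [3.141, -0.4, 0.065]
wrist_force: [0.7, -0.1, -2.3]
width: 0.05
finger_force: 30.0
```

Request:
{"api": "apply_moves", "payload": {"commands": [[0,0,-0.02,0,0.045,0,0],[0,0,-0.04,0,0.09,0,0],[0,0,-0.06,0,0.135,0,0],[0,0,-0.08,0,0.18,0,0],[0,0,-0.1037,0.02,0.22,0,0]]}}

```text
time: 20.75
tool_pos: [0.4568, 0.193, 0.226]
ee_rot: [-3.141, -0.4, -0.034]
wrist_force: [2.3, -0.7, -2.1]
width: 0.0496
finger_force: 30.0
```

Request:
{"api": "apply_moves", "payload": {"commands": [[0,0,0,0.02,0.02,0,0],[0,0,0,0.045,0.02,0,0],[0,0,0,0.07,0.02,0,0],[0,0,0,0.07,0.02,0,0],[0,0,0,0.07,0.02,0,0]]}}

```text
time: 21.25
tool_pos: [0.5282, 0.2102, 0.2244]
ee_rot: [3.14, -0.397, -0.036]
wrist_force: [0.2, 0.0, -2.8]
width: 0.05
finger_force: 30.0
```

```bash
python3 - <<'E'
from look import *
look("w9",(.6786,.2082,-.0363),["crank_silver","axle_root","axle_stand"],[(-.085,0,.235),(-.085,.009,.235),(-.085,-.009,.235),(-.04,.024,.235),(-.04,-.024,.235),(0,0,.378),(0,0,.235),(-.152,.025,.238),(-.152,-.025,.238)],.238)
E
```

```text
tcp [0.5279 0.2101 0.2247] [ 3.1407 -0.3976 -0.036 ] w 0.0501
crank_silver [322. 304.] 0.61 [0.5223 0.2102 0.238 ] local -0.15629853856536227 -0.003642800803605186
(-0.085, 0, 0.235) [315.  159.3]
(-0.085, 0.009, 0.235) [297.1 159.3]
(-0.085, -0.009, 0.235) [333.  159.3]
(-0.04, 0.024, 0.235) [268.8  75.4]
(-0.04, -0.024, 0.235) [361.6  75.4]
(0, 0, 0.378) [ 303.4 -658.6]
(0, 0, 0.235) [315.3   5. ]
(-0.152, 0.025, 0.238) [261.6 294.5]
(-0.152, -0.025, 0.238) [367.9 294.4]
```

View pics/w9.png

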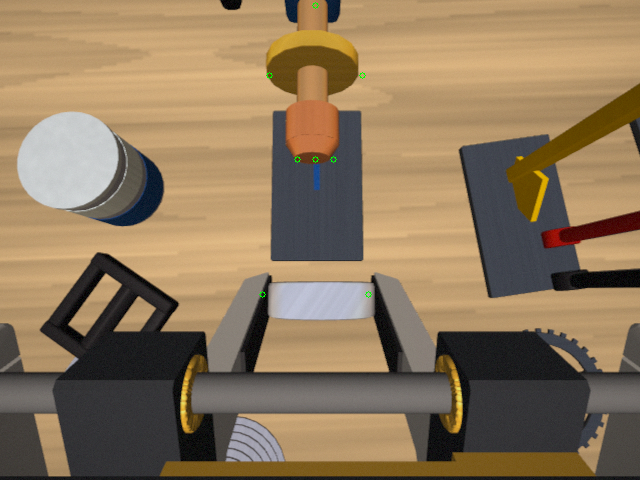

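Picture: axle nose centred at column 313 (end at row 158), collar at (312,62), silver boss centred at column 321.5, so silver needs ~4.4 mm to +y. Advance to just before the nose and recheck.

Request:
{"api": "apply_moves", "payload": {"commands": [[0,0,0,0,0.0044,-0.0015,0],[0,0,0,0.015,0.0039,-0.0015,0],[0,0,0,0.03,0.0033,-0.0015,0],[0,0,0,0.045,0.0028,-0.0015,0],[0,0,0,0.045,0.0028,-0.0015,0]]}}

```text
time: 21.95
tool_pos: [0.5758, 0.2124, 0.2233]
ee_rot: [3.14, -0.399, -0.037]
wrist_force: [-0.4, -0.2, -2.9]
width: 0.0496
finger_force: 30.0
```

```bash
python3 - <<'E'
from look import *
c=look("w10",(.6786,.2092,-.0363),["crank_silver"],[(-.085,0,.235),(-.085,.009,.235),(-.085,-.009,.235),(-.04,.024,.235),(-.04,-.024,.235)],.236)
cv2.imwrite("pics/w10c.png",cv2.resize(c["s"]["pixels"][140:340,220:420,::-1],(600,600),interpolation=cv2.INTER_CUBIC))
E
```

```text
tcp [0.5747 0.2125 0.2231] [ 3.1402 -0.398  -0.0369] w 0.0498
crank_silver [325. 301.] 0.86 [0.571  0.2114 0.236 ] local -0.10765785181871045 -0.0017103610439655726
(-0.085, 0, 0.235) [321.  253.5]
(-0.085, 0.009, 0.235) [302.3 253.5]
(-0.085, -0.009, 0.235) [339.6 253.4]
(-0.04, 0.024, 0.235) [272.7 163.5]
(-0.04, -0.024, 0.235) [369.  163.5]
```

View pics/w10c.png

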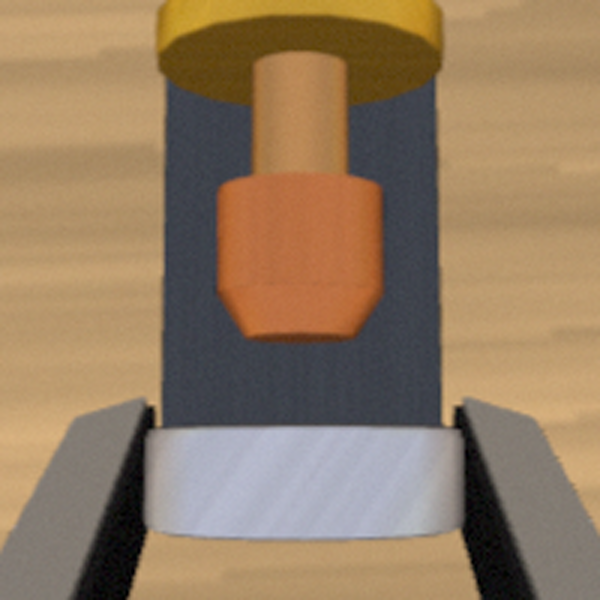

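Crop: nose centre column 300.5, collar 300, boss centre 305 (3x scale), so only 0.7 mm to +y remains; the nose end is about 15 mm from the boss. Advance slowly.

Request:
{"api": "apply_moves", "payload": {"commands": [[0,0,0,0.004,0.0006,0,0],[0,0,0,0.01,0.0004,0,0],[0,0,0,0.016,0.0001,0,0],[0,0,0,0.022,-0.0001,0,0],[0,0,0,0.022,-0.0001,0,0]]}}

```text
time: 22.55
tool_pos: [0.5963, 0.2128, 0.2238]
ee_rot: [3.141, -0.4, -0.036]
wrist_force: [-0.5, -0.4, -1.6]
width: 0.0496
finger_force: 30.0
```

Request:
{"api": "apply_moves", "payload": {"commands": [[0,0,0,0.003,-0.0001,0,0],[0,0,0,0.006,-0.0002,0,0],[0,0,0,0.008,-0.0003,0,0],[0,0,0,0.008,-0.0003,0,0],[0,0,0,0.008,-0.0003,0,0]]}}

```text
time: 23.05
tool_pos: [0.6035, 0.2126, 0.2239]
ee_rot: [3.141, -0.399, -0.036]
wrist_force: [-0.5, -0.1, -3.1]
width: 0.0494
finger_force: 30.0
```

Request:
{"api": "apply_moves", "payload": {"commands": [[0,0,0,0.003,-0.0001,0,0],[0,0,0,0.006,-0.0002,0,0],[0,0,0,0.009,-0.0003,0,0],[0,0,0,0.012,-0.0004,0,0],[0,0,0,0.012,-0.0004,0,0]]}}

```text
time: 23.55
tool_pos: [0.616, 0.2121, 0.2238]
ee_rot: [3.141, -0.399, -0.036]
wrist_force: [0.8, -0.7, -2.2]
width: 0.0498
finger_force: 30.0
```

Request:
{"api": "apply_moves", "payload": {"commands": [[0,0,0,0.002,-0.0001,0,0],[0,0,0,0.004,-0.0002,0,0],[0,0,0,0.006,-0.0003,0,0],[0,0,0,0.008,-0.0003,0,0],[0,0,0,0.008,-0.0003,0,0]]}}

```text
time: 24.05
tool_pos: [0.6238, 0.2119, 0.2239]
ee_rot: [3.141, -0.399, -0.036]
wrist_force: [-1.0, 0.1, -1.8]
width: 0.05
finger_force: 30.0
```

Request:
{"api": "apply_moves", "payload": {"commands": [[0,0,0,0.001,0,0,0],[0,0,0,0.002,0,0,0],[0,0,0,0.003,-0.0001,0,0],[0,0,0,0.004,-0.0001,0,0],[0,0,0,0.005,-0.0002,0,0]]}}

```text
time: 24.55
tool_pos: [0.6287, 0.2117, 0.2239]
ee_rot: [3.141, -0.399, -0.036]
wrist_force: [-0.1, 0.1, -2.0]
width: 0.0496
finger_force: 30.0
```

Request:
{"api": "apply_moves", "payload": {"commands": [[0,0,0,0.0007,0,0,0],[0,0,0,0.0014,0,0,0],[0,0,0,0.002,0,0,0],[0,0,0,0.0025,0,0,0],[0,0,0,0.003,-0.0001,0,0]]}}

```text
time: 25.05
tool_pos: [0.6317, 0.2116, 0.224]
ee_rot: [3.141, -0.4, -0.036]
wrist_force: [-0.3, -0.1, -2.9]
width: 0.0497
finger_force: 30.0
```

Request:
{"api": "apply_moves", "payload": {"commands": [[0,0,0,0.0005,0,0,0],[0,0,0,0.001,0,0,0],[0,0,0,0.0015,0,0,0],[0,0,0,0.002,0,0,0],[0,0,0,0.002,0,0,0]]}}

```text
time: 25.55
tool_pos: [0.6337, 0.2116, 0.2239]
ee_rot: [3.141, -0.4, -0.036]
wrist_force: [-1.1, 0.2, -2.0]
width: 0.0499
finger_force: 30.0
```

```bash
python3 - <<'E'
from look import *
c=look("w11",(.6796,.2092,-.0363),["crank_silver"],[(-.085,0,.235),(-.04,0,.235)],.236)
cv2.imwrite("pics/w11c.png",cv2.resize(c["s"]["pixels"][190:390,220:420,::-1],(600,600),interpolation=cv2.INTER_CUBIC))
E
```

```text
tcp [0.6336 0.2116 0.2239] [ 3.1407 -0.3995 -0.0358] w 0.0495
crank_silver [324. 303.] 0.8 [0.628  0.2109 0.236 ] local -0.0516560106453145 -0.00013051559640807103
(-0.085, 0, 0.235) [323.8 375.8]
(-0.04, 0, 0.235) [323.7 278.3]
```

View pics/w11c.png

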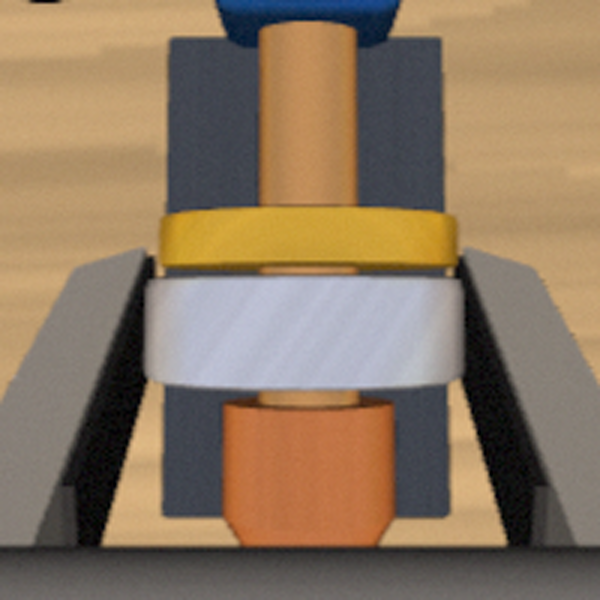

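Crop: the boss (145–463, rows 280–388) sits between collar (rows 210–270) and nose (from row 400), with small gaps on both sides. It is in the seat, so lower it.

Request:
{"api": "apply_moves", "payload": {"commands": [[0,0,0,0,0,-0.002,0],[0,0,0,0,0,-0.004,0],[0,0,0,0,0,-0.006,0],[0,0,0,0,0,-0.0075,0],[0,0,0,0,0,-0.0075,0]]}}

```text
time: 26.15
tool_pos: [0.6334, 0.2116, 0.2159]
ee_rot: [3.14, -0.399, -0.036]
wrist_force: [-0.4, -0.4, -2.6]
width: 0.0498
finger_force: 30.0
```

Request:
{"api": "apply_moves", "payload": {"commands": [[0,0,0,0,0,-0.0005,0],[0,0,0,0,0,-0.001,0],[0,0,0,0,0,-0.001,0],[0,0,0,0,0,-0.001,0],[0,0,0,0,0,-0.001,0]]}}

```text
time: 26.65
tool_pos: [0.6336, 0.2117, 0.2156]
ee_rot: [3.141, -0.4, -0.036]
wrist_force: [-0.9, 0.7, -2.7]
width: 0.0498
finger_force: 30.0
```

Request:
{"api": "apply_moves", "payload": {"commands": [[0,0,0,0,0,-0.0005,0],[0,0,0,0,0,-0.001,0],[0,0,0,0,0,-0.001,0],[0,0,0,0,0,-0.001,0],[0,0,0,0,0,-0.001,0]]}}

```text
time: 27.15
tool_pos: [0.6338, 0.2117, 0.215]
ee_rot: [3.141, -0.4, -0.036]
wrist_force: [-0.6, -0.7, 0.3]
width: 0.05
finger_force: 30.0
```

Request:
{"api": "apply_moves", "payload": {"commands": [[0,0,0,0,0,-0.0005,0],[0,0,0,0,0,-0.001,0],[0,0,0,0,0,-0.001,0],[0,0,0,0,0,-0.001,0],[0,0,0,0,0,-0.001,0]]}}

```text
time: 27.65
tool_pos: [0.6339, 0.2117, 0.215]
ee_rot: [3.141, -0.402, -0.036]
wrist_force: [-3.8, -1.2, 5.2]
width: 0.0496
finger_force: 30.0
```

Request:
{"api": "apply_moves", "payload": {"commands": [[0,0,0,0,0,0.001,0],[0,0,0,0,0,0.001,30],[0,0,0,0,0,0.001,100],[0,0,0,0,0,0.001,100],[0,0,0,0,0,0.001,100]]}}

```text
time: 28.15
tool_pos: [0.6335, 0.2115, 0.2133]
ee_rot: [3.14, -0.398, -0.036]
wrist_force: [-0.3, 0.0, -0.0]
width: 0.0704
finger_force: 0.0
```

Request:
{"api": "apply_moves", "payload": {"commands": [[0,0,0,0,0,0,100],[0,0,0,0,0,0,100],[0,0,0,0,0,0.015,100],[0,0,0,0,0,0.04,100],[0,0,0,-0.01,0,0.08,100]]}}

```text
time: 28.65
tool_pos: [0.623, 0.2111, 0.2924]
ee_rot: [3.139, -0.394, -0.035]
wrist_force: [-0.0, 0.5, -0.1]
width: 0.094
finger_force: 0.0
```

Request:
{"api": "apply_moves", "payload": {"commands": [[0,0,0,-0.02,0,0.02,100],[0,0,0,-0.05,0,0.04,100],[0,0,0,-0.08,0,0.05,100],[0,0,0,-0.11,0,0.05,100],[0,0,0,-0.14,0,0.05,100]]}}

```text
time: 29.15
tool_pos: [0.4827, 0.2116, 0.347]
ee_rot: [-3.141, -0.403, -0.037]
wrist_force: [-0.4, 0.4, 0.6]
width: 0.0939
finger_force: 0.0
```

```bash
python3 - <<'E'
from look import *
c=look("w12",(.6796,.2092,-.0363),["crank_silver"],[(-.085,0,.235),(-.04,0,.235)],.227)
S=[(cam(n,n+"9"),n) for n in("top","side")]
for q in("crank_silver","crank_black","crank_red"):
    l=[]
    for cc,n in S:
        r=place_of(n,q)
        if r and r[0]["score"]>.4:l.append((cc,np.array(r[0]["pixel"])))
    if len(l)==2: print(q,*tri(l))
t=cv2.imread("pics/top9.png")[115:255,190:440];s=cv2.imread("pics/side9.png")[100:325,250:450]
cv2.imwrite("pics/fin.png",np.hstack([cv2.resize(t,(440,246)),np.zeros((246,0,3),np.uint8)]) if 0 else np.vstack([cv2.resize(t,(500,280)),cv2.resize(s,(500,320))[:320]]))
E
```

```text
tcp [0.4791 0.2119 0.3478] [-3.1394 -0.4014 -0.0354] w 0.0941
crank_silver [319. 124.] 0.95 [0.6267 0.2087 0.227 ] local -0.052834441797233844 -0.002383281455867783
(-0.085, 0, 0.235) [316.  156.1]
(-0.04, 0, 0.235) [316.1 105.5]
crank_silver [0.626  0.2104 0.2372] [np.float64(1.3), np.float64(1.0)]
crank_black [ 0.5339 -0.0156  0.2209] [np.float64(0.9), np.float64(0.8)]
```

View pics/fin.png

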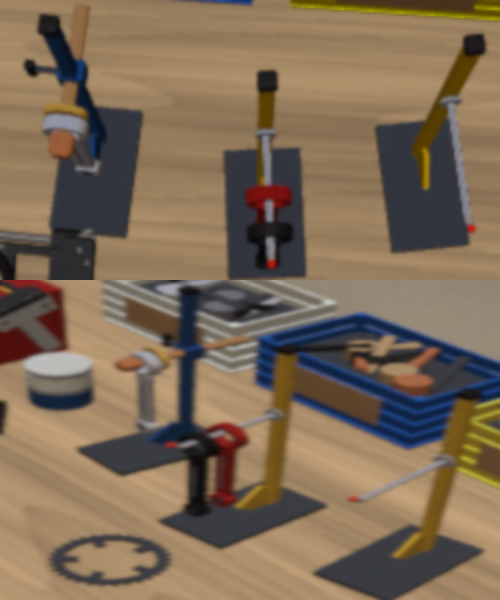

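The final picture shows silver hanging in the seat against the collar at (65,125), with red and black on the spare hook at (268,195) and (268,232). Handing in.

```bash
python3 -c "
from bench import *
print(close_job())"
```

```text
the job is handed in; nothing more can be done
None
```

The silver crank hangs in the axle seat, and black and red hang on the spare hook. I handed the job in at about 29.5 s with nothing dropped; no verdict came back, so this rests on the last pictures.

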